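# Knock a stuck reference cell out of its nest

## Robot

A 6-joint arm with a two-finger parallel gripper is mounted at the origin on a cart in front of the work surface, level with it; the furniture and walls round the work are solid. World frame = base frame: x ahead of the robot, y to its left, z up, the work surface at z = 0. Lengths are in m, angles in rad, forces in N, time in s.
With the tool pointing down it reaches from about 0.35 to 0.85 m from the base axis. Payload 8.1 kg.
Tool frame: the origin (TCP) lies midway between the tips of the shut fingers; the grasp point (between the pads) lies 19 mm behind it (grasp_offset is the distance from the TCP to the grasp point, in m); x points along the fingers, y is the direction in which the jaws open and shut, and the axes are right-handed (so a half turn about x gives the same grasp; the last joint's range is limited). The gripper opens to 93 mm and grips with 3 to 60 N. Pads are 15 mm wide; open, the fingers measure 128 mm over their backs; the gripper's body (75 mm by 188 mm) begins 65 mm behind the grasp point.
Start: joints at [1.111, 0.13, 1.488, -0, 1.523, -0.085], TCP at [0.22, 0.558, 0.219] pointing down, gripper open.
Joint ranges: [-2.96, 2.96], [-0.89, 2.26], [0.02, 2.5], [-1.34, 4.48], [0, 2.73], [-2.66, 2.66]. Speed limits (rad/s): [2.39, 2.39, 2.79, 3.14, 3.14, 3.14].

## Interface

Orientations are given as a unit quaternion [x, y, z, w].
In Python, from workcell import * gives the robot as it stands. The module is installed in compiled form; this text tells all that it offers.
- The arm moves only by the tool arm_command, never from a script. Its argument "steps" is a list of rows, each a list of 3 entries, a list of its own where there are three numbers: the gripper command: -1 is shut, 1 is fully open, values between are in proportion, then the shift along the tool's x, y, z normalised to -1 to 1, where 1 is 0.3 m, then the turn about the tool's x normalised to -1 to 1, where 1 is 6 degrees. A call has 1 to 20 rows; each row shifts and turns the commanded pose from where the row before left it, along the tool's axes as they then stand; what a row does not reach is not made up. A row lasts 1/10 s, in which the tool goes at most 50 mm and 8.59 degrees, less where a joint would pass 70% of its speed; a pose out of reach is approached as far as the arm can. A call with a number of a shift or a turn outside -1 to 1 is refused whole. A call with a gripper value outside its range is refused whole. The fingers move at their own pace and stop on an object; the grip force is fixed at half the most. Time passes only in rows, so rows that do not move let the fingers close. It gives the time, the measured TCP pose, the force and the opening at its end, in the units of the state.
- get_obs(): the state, without advancing time (a new reading comes with each control period).
- read_camera(name): name is "scene" or "top" or "wrist"; returns (picture, depth): 400x640x3 uint8, red, green, blue; 400x640 float32, m along the optical axis (not along the pixel's ray), 0 where there is no reading.
- calibration(name): a dict with "K" (3x3 intrinsics, pixels), "origin" and "attitude" of the camera in the world. Camera axes: x right, y down, z forward; pixel columns grow to the right and rows downward; lengths in m; the calibration is good to about 2 mm. The wrist camera is an equidistant fisheye: a pixel r from the principal point sees the ray r / f radians off the axis. A picture is of the moment at which its call begins: read the wrist's pose just before it. calibration takes no time and is no camera call; for the wrist camera it gives the pose at the moment of the call.
- sign_off(): hands the job in, once; it reports no verdict.
The state is a dict: "t": time; "joint_pos": joint angles; "qvel": joint speeds; "joint_torque": joint torques, N m; "tool_pos": TCP position; "tcp_rot": TCP orientation; "force": force on the tool from outside, world axes, zero at the start; "wrist_torque": the same for the moment, N m; "grip_width": finger opening in m.
Only numpy, scipy, OpenCV 4.12 (cv2) and the standard library are available. Lean on these libraries where they do the work, as an engineer would, in place of code of your own. Each camera call takes 0.05 s, during which the arm holds its last target. There are 200 camera calls.

## Task

The black reference cell with the white face is stuck below flush in the aluminium nest, where nothing can grip it. Press the red-knobbed lever right down so that the knockout rod pushes the cell up, lift the cell out and set it down (do not drop it) white face up, flat on the floor of the empty grey-green sample tray, then swing the lever back up to its stop so that the rod is drawn down ready for the next cell. Do not disturb the moisture dish, the petri dish or the blue-capped vial.

Things in the scene. Friction and masses are not known exactly. Their poses are not given: they have to be found in the camera images.
- ejector: The nest: fixed aluminium block 100 x 100 mm, top face 105 mm above the worktop, on pillars over a grey base 136 x 116 mm. Origin: on the worktop under the well's axis; z up; the lever sticks out to its -x. Round well 64 mm wide, 27 mm deep (floor at 78 mm), a 16 mm knockout rod in a hole in its floor. Spring plungers in the wall hold the cell by friction, about 9 N, also when raised.
- cell_centre (a point): The reference cell: a black disc 62 mm in diameter and 26 mm high with a white ceramic face on top, 0.15 kg. Point: its centre, half-way up; its z axis comes out of the white face. At the start it sits on the well's floor, its face 1 mm below the block's top; the rod lifts it 20 mm, so that 19 mm stand proud.
- lever_knob (a point): Centre of the red ball knob (30 mm in diameter) at the end of the lever, 130 mm from the pivot. At the start it is 124 mm above the worktop and 154 mm in front of the well's axis (ejector's -x); pressed fully down it is 64 mm above the worktop and 177 mm in front of it.
- lever_pivot (a point): Pivot of the lever: 48 mm in front of the well's axis (ejector's -x), 48 mm above the worktop. The pivot axis is the ejector's y axis. Seen from the ejector's side, the knob lies from the pivot towards -x, at an elevation of (0.62 - joint value) rad.
- knockout_lever (a joint): The lever, rad: 0 = up at its stop (rod's top 3 mm below the well's floor), 0.5 = fully down at its stop (rod 20 mm above the well's floor). Pressing takes about 8 N at the knob, and 4 to 6 N lift it back; its stiff pivot keeps it where it is left.
- sample_tray: Shallow grey-green open tray, loose, 110 mm (its x) by 150 mm (its y), 26 mm high; walls and floor 2 mm thick. Origin: centre of its underside, z up.
- moisture_dish: Bystander: lidded aluminium dish, 61 mm across, 26 mm high. Origin: centre of its underside.
- petri_dish: Bystander: clear dish with kernels, 68 mm across, 14 mm high. Origin: centre of its underside.
- blue_vial: Bystander: glass vial with a blue cap, 33 mm across, 78 mm high. Origin: centre of its underside.
Things that resemble listed ones, but are neither listed nor needed, are in the scene too. Leave any yellow look-alike of the part that bears cell_centre alone.

How it is judged:
On the way, in this order (a step that is already met when the one before it is completed fails the run):
1. the lever is right down and the rod has pushed the cell up, still standing in the well (value of joint knockout_lever above 0.44 rad and z of cell_centre in the frame of ejector between 0.105 and 0.117 m and horizontal distance between cell_centre and ejector below 0.006 m), for 0.2 s.
2. the cell lies flat in the tray, white face up, let go (z of cell_centre in the frame of sample_tray between 0.011 and 0.019 m and horizontal distance between cell_centre and sample_tray below 0.06 m and angle between cell_centre's own z axis and vertical below 0.1 rad and contact force between reference_cell and the fingers below 0.05 N), for 0.2 s.
At the end, for the whole second after the job is handed in: The cell rests flat (within 0.1 rad) on the tray's floor, white face up, released and still, and the lever is back up within 0.06 rad of its stop (z of cell_centre in the frame of sample_tray between 0.011 and 0.019 m and horizontal distance between cell_centre and sample_tray below 0.06 m and angle between cell_centre's own z axis and vertical below 0.1 rad and linear speed of reference_cell below 0.02 m/s and value of joint knockout_lever below 0.06 rad); the robot touches nothing.
It fails at once if the cell was dropped: let go over the tray with more than 15 mm to fall (horizontal distance between cell_centre and sample_tray below 0.075 m and z of cell_centre in the frame of sample_tray above 0.03 m and contact force between reference_cell and the fingers below 0.02 N).
It fails at once if the cell was tipped over (angle between cell_centre's own z axis and vertical above 0.7 rad).
It fails at once if a bystander was moved by more than 30 mm (distance of any of moisture_dish, petri_dish, blue_vial from where it was at the start of the episode above 0.03 m).
It also fails if it takes over 72 s, if anything falls off the work surface, if the arm or the gripper's body presses on something with over 40 N, if the wrist force passes 120 N, or if a joint passes its speed limit or range.

## Working session

There is one attempt and no reset: what is moved stays moved. The work goes in short steps, Python scripts to look and compute and a tool call to move; the robot and the scene stay as the last step left them, time stands still between calls to the robot, and variables do not carry over. Pictures are saved under pics/ and viewed, on a budget of 10 in all, crops included, one or two more only if the job needs it, and the job is handed in when it is done.

Besides the shell and the picture viewer there is one more tool, called as name([rows], argument=value, ...), one row to a line, values as JSON. arm_command: Moves the arm, as the interface text tells. Its arguments: {"type":"object","properties":{"steps":{"type":"array"}},"required":["steps"]}

```bash
mkdir -p pics
cat > h.py <<'E'
from workcell import *
import numpy as np, cv2
from scipy.spatial.transform import Rotation as R
def cam(n):
    c=calibration(n); A=np.array(c["attitude"],float)
    A = A if A.shape==(3,3) else R.from_quat(A).as_matrix()
    return np.array(c["K"]),np.array(c["origin"]),A
def cloud(n,d):
    K,o,A=cam(n); v,u=np.mgrid[:400,:640]
    p=np.stack([(u-K[0,2])/K[0,0]*d,(v-K[1,2])/K[1,1]*d,d],-1)
    return p@A.T+o
E
python3 - <<'E'
from h import *
print(get_obs()); print(calibration("top")); print(calibration("scene"))
for n in("top","scene"):
    p,d=read_camera(n); np.savez(n+"0.npz",p=p,d=d); cv2.imwrite(f"pics/{n}0.png",p[:,:,::-1])
E
```

```text
{'t': 0.0, 'joint_pos': array([ 1.11063538e+00,  1.31167479e-01,  1.48929720e+00, -2.88817577e-05,
        1.52299588e+00, -8.54023651e-02]), 'qvel': array([ 1.80175635e-04,  4.99449399e-04, -1.34736249e-04, -2.05106011e-04,
       -2.36946566e-05, -2.37592476e-03]), 'joint_torque': array([-5.25903197e-04, -5.59829164e+01, -4.91767359e+01,  7.66357756e-02,
        3.49367643e-02, -9.53486642e-05]), 'tool_pos': array([0.21936051, 0.55783889, 0.21757384]), 'tcp_rot': array([ 0.1310839 ,  0.69489733, -0.13236136,  0.69456114]), 'force': array([-1.08917891,  0.10623364,  1.22402931]), 'wrist_torque': array([ 0.02963495, -0.05586353,  0.01054293]), 'grip_width': 0.09320846857157744}
{'K': array([[456.01798887,   0.        , 315.06459852],
       [  0.        , 456.01798887, 199.62154736],
       [  0.        ,   0.        ,   1.        ]]), 'origin': array([ 0.38118402, -0.14271236,  1.14686042]), 'attitude': array([-0.69816946,  0.71076371, -0.06282927,  0.0585392 ])}
{'K': array([[488.13220572,   0.        , 322.38955365],
       [  0.        , 488.13220572, 193.94873306],
       [  0.        ,   0.        ,   1.        ]]), 'origin': array([-0.53114207, -0.8378853 ,  0.91074042]), 'attitude': array([ 0.75864057, -0.43664881,  0.2314556 , -0.42453576])}
```

View pics/top0.png

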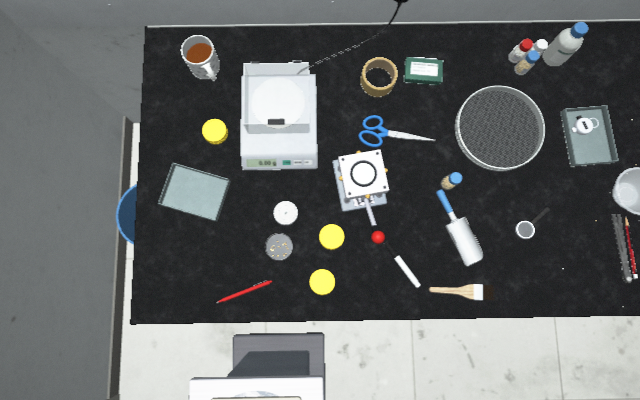

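View pics/scene0.png

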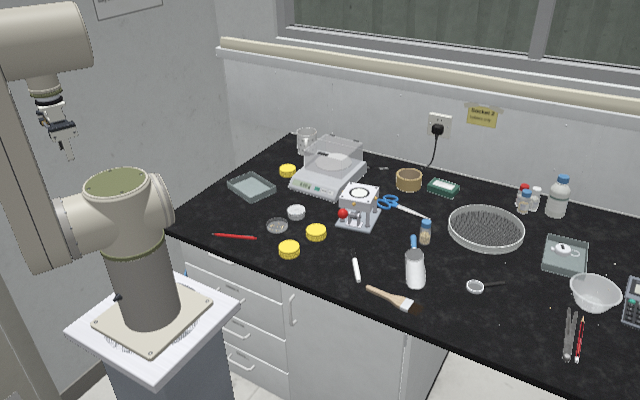

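The top view shows the ejector at (362,175), its knob at (378,237), the empty tray at (194,192), the moisture dish at (286,212), the petri dish at (279,247) and the blue vial at (451,181). The right-hand tray, at (588,135), is occupied, so I won't use it. Next I'll measure.

Run:
```python
from h import *
z=np.load("top0.npz");p=z["p"];d=z["d"];P=cloud("top",d).astype(np.float32)
hsv=cv2.cvtColor(p,cv2.COLOR_RGB2HSV)
def q(n,u,v): print(n,P[v,u].round(4))
for n,u,v in [("knob",378,237),("cell",363,173),("tray",194,192),("dish",286,212),("petri",279,247),("vial",453,179),("scale",278,100),("table",300,290)]: q(n,u,v)
# block top
w=np.zeros((400,640),bool);w[140:215,325:400]=1
m=w&(abs(P[...,2]-.105)<.006)
r=cv2.minAreaRect(P[m][:,:2]*1000);print("block",m.sum(),r, P[m][:,2].mean())
# red knob
m=((hsv[...,0]<6)|(hsv[...,0]>174))&(hsv[...,1]>150)&(d>0);m[:225]=0;m[250:]=0;m[:,:365]=0;m[:,392:]=0
print("knob",m.sum(),P[m].mean(0),P[m].max(0),P[m].min(0))
# tray
w=np.zeros((400,640),bool);w[155:230,150:240]=1
m=w&(P[...,2]>.017)&(P[...,2]<.035); print("trayrim",m.sum(),cv2.minAreaRect(P[m][:,:2]*1000))
for n,(u,v),h in [("dish",(286,212),.026),("petri",(279,247),.014),("vial",(451,181),.07)]:
    w=np.zeros((400,640),bool);w[v-22:v+22,u-22:u+22]=1
    m=w&(P[...,2]>h*.6)&(P[...,2]<h+.02); print(n,m.sum(),cv2.minEnclosingCircle(P[m][:,:2]*1000),P[m][:,2].max())
# dark ring around white face
c=p[135:215,325:400];cv2.imwrite("pics/c0.png",cv2.resize(c[:,:,::-1],None,fx=8,fy=7,interpolation=cv2.INTER_CUBIC)[:600])
```

```text
knob [ 0.4696 -0.2881  0.1393]
cell [ 0.6242 -0.2646  0.1013]
tray [0.6043 0.1562 0.0053]
dish [ 0.5455 -0.0787  0.0274]
petri [ 0.4612 -0.059   0.0005]
vial [ 0.6116 -0.4837  0.0757]
scale [ 0.7972 -0.0677  0.1292]
table [ 0.3545 -0.1102 -0.0011]
block 1804 ((621.9740600585938, -264.79302978515625), (111.97122955322266, 109.95638275146484), 4.328139781951904) 0.105138116
knob 148 [ 0.47164783 -0.28904927  0.1259476 ] [ 0.4921053  -0.2758705   0.14313097] [ 0.45722905 -0.30306348 -0.00107598]
trayrim 310 ((603.5654907226562, 151.936767578125), (152.09523010253906, 110.03778076171875), 72.39706420898438)
dish 461 ((534.2225341796875, -76.69252014160156), 40.52850341796875) 0.031645533
petri 65 ((462.75762939453125, -59.66896057128906), 33.965457916259766) 0.018785516
vial 189 ((616.0455322265625, -489.04534912109375), 16.998502731323242) 0.08267114
```

View pics/c0.png

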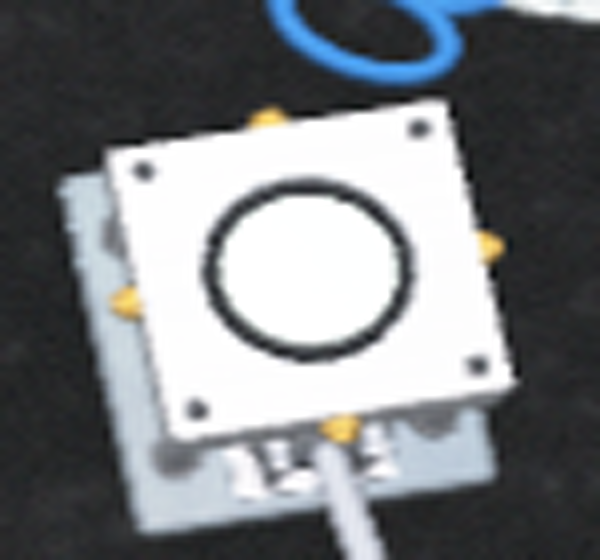

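The crop shows the block's corners at about (105,150), (445,98), (515,382) and (175,440). The black ring is centred at about (308,268), and the lever runs down and slightly right. Now I'll get the exact geometry from these features.

Run:
```python
from h import *
K,o,A=cam("top")
def back(u,v,z):
    r=A@np.array([(u-K[0,2])/K[0,0],(v-K[1,2])/K[1,1],1]); return o+r*(z-o[2])/r[2]
c=[back(325+(x+.5)/8-.5,135+(y+.5)/7-.5,.105) for x,y in [(105,150),(445,98),(515,382),(175,440)]]
c=np.array(c);print(c.round(4));ctr=c.mean(0)
for i in range(4): e=c[(i+1)%4]-c[i];print("edge",np.linalg.norm(e).round(4),np.degrees(np.arctan2(e[1],e[0])).round(2))
well=back(325+308.5/8-.5,135+268.5/7-.5,.105);print("ctr",ctr,"well",well)
p=np.load("top0.npz")["p"];hsv=cv2.cvtColor(p,cv2.COLOR_RGB2HSV)
m=((hsv[...,0]<6)|(hsv[...,0]>174))&(hsv[...,1]>150);m[:225]=0;m[250:]=0;m[:,:365]=0;m[:,392:]=0
v,u=np.nonzero(m);print(len(u),u.mean(),v.mean());k=back(u.mean(),v.mean(),.124);print("knob",k)
e=k-well;print("dist",np.hypot(*e[:2]),"yaw x-axis",np.degrees(np.arctan2(-e[1],-e[0])))
ob=get_obs();print(R.from_quat(ob["tcp_rot"]).as_matrix().round(3))
```

```text
[[ 0.6654 -0.206   0.105 ]
 [ 0.6819 -0.307   0.105 ]
 [ 0.5837 -0.3233  0.105 ]
 [ 0.5658 -0.2236  0.105 ]]
edge 0.1024 -80.77
edge 0.0995 -170.62
edge 0.1012 100.17
edge 0.1011 10.06
ctr [ 0.62421048 -0.26498268  0.105     ] well [ 0.62364637 -0.26437003  0.105     ]
149 377.59060402684565 236.59060402684563
knob [ 0.47192454 -0.28947312  0.124     ]
dist 0.15378452652909153 yaw x-axis 9.394742654024558
[[-0.001  0.366  0.931]
 [-0.002  0.931 -0.366]
 [-1.    -0.002 -0.   ]]
```

```bash
cat >> h.py <<'E'
def go(*t):
    """print tool-axis shift from the measured pose to world target t, normalised by 0.3 m"""
    ob=get_obs(); M=R.from_quat(ob["tcp_rot"]).as_matrix(); d=np.array(t)-ob["tool_pos"]
    s=M.T@d/.3; yaw=np.degrees(np.arctan2(M[1,1],M[0,1]))
    print("pos",ob["tool_pos"].round(4),"yaw",yaw.round(2),"F",ob["force"].round(1),"w",round(ob["grip_width"],4),"t",round(ob["t"],2),"total",s.round(4),"rows>=",np.ceil(np.linalg.norm(s)/.16))
E
python3 - <<'E'
from h import *
P=cloud("top",np.load("top0.npz")["d"])
w=P[55:175,236:322].reshape(-1,3)
for lo,hi in((.02,.06),(.06,.1),(.1,.15),(.15,.2),(.2,.4)):
    m=w[(w[:,2]>lo)&(w[:,2]<hi)]
    if len(m)>5: print(lo,hi,len(m),m.min(0).round(3),m.max(0).round(3),"corner-left",m[np.argmin(m[:,0]-m[:,1])].round(3),"corner-right",m[np.argmin(m[:,0]+m[:,1])].round(3))
E
```

```text
0.02 0.06 3242 [ 0.656 -0.159  0.02 ] [0.898 0.032 0.06 ] corner-left [0.658 0.03  0.021] corner-right [ 0.659 -0.158  0.027]
0.06 0.1 384 [ 0.717 -0.158  0.06 ] [0.892 0.028 0.1  ] corner-left [0.717 0.022 0.06 ] corner-right [ 0.74  -0.139  0.077]
0.1 0.15 4318 [ 0.736 -0.142  0.1  ] [0.897 0.015 0.142] corner-left [0.737 0.013 0.136] corner-right [ 0.738 -0.14   0.132]
```

arm_command([
  [1, [0, 0, 0], -1],
  [1, [0, 0, 0], -1],
  [1, [0, 0, 0], -1],
  [1, [0, 0, 0], -1],
  [1, [0, 0, 0], -1],
  [1, [0, 0, 0], -0.2],
  [1, [0, 0, 0], 0],
])

```text
t: 0.8
tool_pos: [0.2195, 0.5582, 0.2182]
tcp_rot: [-0.059, 0.705, 0.059, 0.704]
force: [0.5, -0.4, 0.0]
grip_width: 0.0931
```

```bash
python3 -c "
from h import *
go(.45,.1,.218);go(.472,-.2895,.218)"
```

```text
pos [0.2195 0.5582 0.2182] yaw 99.62 F [ 0.5 -0.4  0. ] w 0.0931 t 0.8 total [ 1.5000e-03 -1.6342e+00  5.0220e-01] rows>= 11.0
pos [0.2195 0.5582 0.2182] yaw 99.62 F [ 0.5 -0.4  0. ] w 0.0931 t 0.8 total [ 2.2000e-03 -2.9265e+00  3.5750e-01] rows>= 19.0
```

arm_command([
  [1, [0, -0.136, 0.042], 0],
  [1, [0, -0.136, 0.042], 0],
  [1, [0, -0.136, 0.042], 0],
  [1, [0, -0.136, 0.042], 0],
  [1, [0, -0.136, 0.042], 0],
  [1, [0, -0.136, 0.042], 0],
  [1, [0, -0.136, 0.042], 0],
  [1, [0, -0.136, 0.042], 0],
  [1, [0, -0.136, 0.042], 0],
  [1, [0, -0.136, 0.042], 0],
  [1, [0, -0.136, 0.042], 0],
  [1, [0, -0.136, 0.042], 0],
  [1, [0, -0.16, -0.018], 0],
  [1, [0, -0.16, -0.018], 0],
  [1, [0, -0.16, -0.018], 0],
  [1, [0, -0.16, -0.018], 0],
  [1, [0, -0.16, -0.018], 0],
  [1, [0, -0.16, -0.018], 0],
  [1, [0, -0.12, -0.018], 0],
  [1, [0, -0.05, 0], 0],
])

```text
t: 2.8
tool_pos: [0.4707, -0.2423, 0.2184]
tcp_rot: [-0.058, 0.705, 0.058, 0.705]
force: [0.2, 0.9, 0.1]
grip_width: 0.0928
```

arm_command([
  [1, [0, 0, 0], 0],
  [1, [0, 0, 0], 0],
  [1, [0, 0, 0], 0],
])

```text
t: 3.1
tool_pos: [0.4716, -0.2376, 0.2187]
tcp_rot: [-0.06, 0.704, 0.06, 0.705]
force: [-0.6, -0.4, 0.6]
grip_width: 0.0934
```

Run:
```python
from h import *
go(.472,-.2895,.105)
p,d=read_camera("wrist"); cv2.imwrite("pics/w1.png",p[:,:,::-1])
p,d=read_camera("top"); P=cloud("top",d);print(P[237,378]);
```

```text
pos [ 0.4716 -0.2376  0.2187] yaw 99.78 F [-0.6 -0.4  0.6] w 0.0934 t 3.1 total [ 0.3787 -0.1708 -0.0282] rows>= 3.0
[ 0.42913207 -0.22154111  0.60073778]
```

View pics/w1.png

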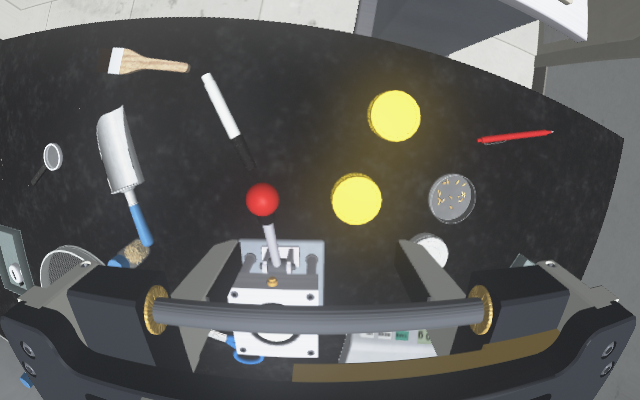

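The wrist view shows the knob at (262,199), left of the gripper's centre. That agrees with the 51 mm still to go in tool −y. Fingers and surroundings are clear, so I'll shift over and come down around the knob.

arm_command([
  [1, [0, -0.1, -0.014], 0],
  [1, [0, -0.071, -0.014], 0],
  [1, [0, 0, 0], 0],
  [1, [0.1, 0, 0], 0],
  [1, [0.1, 0, 0], 0],
  [1, [0.1, 0, 0], 0],
  [1, [0.079, 0, 0], 0],
  [1, [0, 0, 0], 0],
  [1, [0, 0, 0], 0],
  [-1, [0, 0, 0], 0],
  [-1, [0, 0, 0], 0],
  [-1, [0, 0, 0], 0],
  [-1, [0, 0, 0], 0],
  [-1, [0, 0, 0], 0],
  [-1, [0, 0, 0], 0],
  [-1, [0, 0, 0], 0],
  [-1, [0, 0, 0], 0],
])

```text
t: 4.9
tool_pos: [0.4715, -0.2902, 0.1047]
tcp_rot: [-0.059, 0.705, 0.061, 0.704]
force: [-4.2, 16.1, 6.4]
grip_width: 0.0334
```

Run:
```python
from h import *
go(.472,-.2895,.105)
th=np.linspace(0,.5,11); r=.048+.13*np.cos(.62-th); z=.048+.13*np.sin(.62-th)
print("back(-z)",(np.diff(r)/.3).round(4),"down(x)",(-np.diff(z)/.3).round(4))
```

```text
pos [ 0.4715 -0.2902  0.1047] yaw 99.72 F [-4.2 16.1  6.4] w 0.0334 t 4.9 total [-0.001   0.0021  0.0022] rows>= 1.0
back(-z) [0.0121 0.0112 0.0103 0.0093 0.0083 0.0073 0.0063 0.0053 0.0042 0.0031] down(x) [0.0179 0.0185 0.0191 0.0196 0.02   0.0204 0.0207 0.021  0.0213 0.0214]
```

arm_command([
  [-1, [0, 0, 0], 0],
  [-1, [0, 0, 0], 0],
  [-1, [0, 0, 0], 0],
])

```text
t: 5.2
tool_pos: [0.4706, -0.2879, 0.1039]
tcp_rot: [-0.058, 0.706, 0.062, 0.704]
force: [-5.8, 13.2, 5.4]
grip_width: 0.0283
```

arm_command([
  [-1, [0.008, 0.008, 0.006], 0],
  [-1, [0.018, 0, -0.012], 0],
  [-1, [0.0185, 0, -0.011], 0],
  [-1, [0.019, 0, -0.01], 0],
  [-1, [0.0195, 0, -0.009], 0],
  [-1, [0.02, 0, -0.008], 0],
  [-1, [0.02, 0, -0.007], 0],
])

```text
t: 5.9
tool_pos: [0.4561, -0.2903, 0.0685]
tcp_rot: [-0.059, 0.705, 0.061, 0.704]
force: [-3.3, 7.6, 9.6]
grip_width: 0.0288
```

arm_command([
  [-1, [0.02, 0, -0.006], 0],
  [-1, [0.021, 0, -0.005], 0],
  [-1, [0.021, 0, -0.004], 0],
  [-1, [0.021, 0, -0.003], 0],
  [-1, [0.007, 0, 0], 0],
  [-1, [0, 0, 0], 0],
  [-1, [0, 0, 0], 0],
  [-1, [0, 0, 0], 0],
  [-1, [0, 0, 0], 0],
])

```text
t: 6.8
tool_pos: [0.4503, -0.2912, 0.0406]
tcp_rot: [-0.059, 0.705, 0.061, 0.704]
force: [-2.7, 5.3, 1.1]
grip_width: 0.0286
```

Run:
```python
from h import *
go(.4494,-.2935,.045)
p,d=read_camera("scene"); cv2.imwrite("pics/s2.png",cv2.resize(p[160:260,300:430,::-1],None,fx=6,fy=6,interpolation=cv2.INTER_CUBIC))
```

```text
pos [ 0.4503 -0.2912  0.0406] yaw 99.74 F [-2.7  5.3  1.1] w 0.0286 t 6.8 total [-0.0146 -0.0071 -0.0044] rows>= 1.0
```

View pics/s2.png

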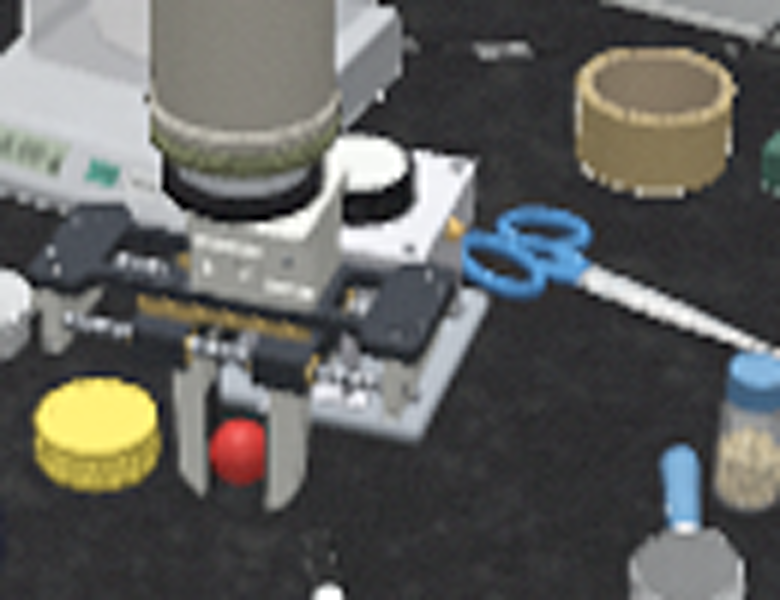

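The crop shows the knob gripped low at (238,452). The cell now stands proud of the block, with its dark side visible at (375,180). I'll push slightly further to confirm the stop.

arm_command([
  [-1, [0.01, 0, 0], 0],
  [-1, [0.007, 0, 0], 0],
  [-1, [0, 0, 0], 0],
  [-1, [0, 0, 0], 0],
])

```text
t: 7.25
tool_pos: [0.4512, -0.2913, 0.0381]
tcp_rot: [-0.059, 0.705, 0.061, 0.705]
force: [-8.2, 13.5, 24.5]
grip_width: 0.0286
```

At the stop, with 24 N vertical. Now release, rise and measure the cell.

arm_command([
  [-1, [-0.01, 0, 0], 0],
  [-1, [0, 0, 0], 0],
  [0.3, [0, 0, 0], 0],
  [0.3, [0, 0, 0], 0],
  [0.3, [0, 0, 0], 0],
  [0.3, [0, 0, 0], 0],
  [0.3, [0, 0, 0], 0],
  [0.3, [-0.1, 0, 0], 0],
  [0.3, [-0.15, 0, 0], 0],
  [0.3, [-0.15, 0, 0], 0],
  [1, [-0.15, 0, 0], 0],
  [1, [0, 0, 0], 1],
  [1, [0, 0, 0], 1],
  [1, [0, 0, 0], 1],
  [1, [0, 0, 0], 1],
  [1, [0, 0, 0], 0.6],
  [1, [0, 0, 0], 0],
  [1, [0, 0, 0], 0],
])

```text
t: 9.05
tool_pos: [0.4509, -0.2923, 0.2039]
tcp_rot: [0.109, 0.699, -0.109, 0.699]
force: [0.9, -0.4, -0.1]
grip_width: 0.093
```

Run:
```python
from h import *
go(.624,-.2645,.215)
p,d=read_camera("scene");P=cloud("scene",d)
w=np.hypot(P[...,0]-.624,P[...,1]+.2645)<.05
m=w&(P[...,2]>.117)&(P[...,2]<.135);print("scene cell top",m.sum(),np.median(P[m],axis=0),cv2.minEnclosingCircle(P[m][:,:2].astype(np.float32)))
hsv=cv2.cvtColor(p,cv2.COLOR_RGB2HSV);k=((hsv[...,0]<6)|(hsv[...,0]>174))&(hsv[...,1]>150)&(np.hypot(P[...,0]-.45,P[...,1]+.29)<.04)
print("knob",k.sum(),P[k].mean(0),P[k].max(0))
cv2.imwrite("pics/s3.png",cv2.resize(p[160:260,300:430,::-1],None,fx=6,fy=6,interpolation=cv2.INTER_CUBIC))
```

```text
pos [ 0.4509 -0.2923  0.2039] yaw 72.24 F [ 0.9 -0.4 -0.1] w 0.093 t 9.05 total [-0.0371  0.2644  0.5212] rows>= 4.0
scene cell top 110 [ 0.6228073  -0.27882973  0.12577306] ((0.6228795051574707, -0.26625317335128784), 0.03326444327831268)
knob 82 [ 0.44338777 -0.2957916   0.07244012] [ 0.45593274 -0.27949892  0.08387518]
```

The lever stayed down and the cell's top is at about 0.125, as expected. Moving over the cell and gripping it.

arm_command([
  [1, [0, 0.066, 0.13], 0],
  [1, [0, 0.066, 0.13], 0],
  [1, [0, 0.066, 0.13], 0],
  [1, [0, 0.066, 0.131], 0],
  [1, [0, 0, 0], 0],
  [1, [0, 0, 0], 0],
])

```text
t: 9.7
tool_pos: [0.6242, -0.2643, 0.2023]
tcp_rot: [0.109, 0.7, -0.109, 0.698]
force: [-0.2, -0.3, -0.8]
grip_width: 0.0931
```

```bash
python3 -c "
from h import *
go(.624,-.2645,.109)"
```

```text
pos [ 0.6242 -0.2643  0.2023] yaw 72.27 F [-0.2 -0.3 -0.8] w 0.0931 t 9.7 total [ 3.11e-01 -9.00e-04  3.00e-04] rows>= 2.0
```

arm_command([
  [1, [0.1, 0, 0], 0],
  [1, [0.1, 0, 0], 0],
  [1, [0.07, 0, 0], 0],
  [1, [0.041, 0, 0], 0],
  [1, [0, 0, 0], 0],
  [-1, [0, 0, 0], 0],
  [-1, [0, 0, 0], 0],
  [-1, [0, 0, 0], 0],
  [-1, [0, 0, 0], 0],
  [-1, [0, 0, 0], 0],
  [-1, [0, 0, 0], 0],
  [-1, [0, 0, 0], 0],
  [-1, [0, 0, 0], 0],
])

```text
t: 11.0
tool_pos: [0.625, -0.2639, 0.1117]
tcp_rot: [0.11, 0.698, -0.109, 0.699]
force: [2.1, 5.9, 4.0]
grip_width: 0.0612
```

arm_command([
  [-1, [-0.01, 0, 0], 0],
  [-1, [-0.02, 0, 0], 0],
  [-1, [-0.02, 0, 0], 0],
  [-1, [-0.03, 0, 0], 0],
  [-1, [-0.03, 0, 0], 0],
  [-1, [-0.05, 0, 0], 0],
  [-1, [-0.08, 0, 0], 0],
  [-1, [-0.1, 0, 0], 0],
  [-1, [-0.06, 0, 0], 0],
  [-1, [0, 0, 0], 0],
  [-1, [0, 0, 0], 0],
])

```text
t: 12.1
tool_pos: [0.6242, -0.2651, 0.2312]
tcp_rot: [0.11, 0.698, -0.11, 0.699]
force: [-0.2, 0.2, -2.4]
grip_width: 0.0611
```

Run:
```python
from h import *
yaw=np.radians(72.4); t=np.array([.6036,.1519])+.015*np.array([np.cos(yaw),np.sin(yaw)])
print(t); go(*t,.22)
p,d=read_camera("scene");cv2.imwrite("pics/s4.png",cv2.resize(p[130:260,280:440,::-1],None,fx=5,fy=4.6,interpolation=cv2.INTER_CUBIC))
P=cloud("scene",d);o=get_obs()["tool_pos"]
w=(np.hypot(P[...,0]-o[0],P[...,1]-o[1])<.034)
g=p[...,:].max(-1)<70; m=w&g&(P[...,2]>o[2]-.04)&(P[...,2]<o[2]+.03)
if m.sum(): print("dark side z",m.sum(),np.percentile(P[m][:,2],[2,50,98])-o[2])
```

```text
[0.60813555 0.16619786]
pos [ 0.6242 -0.2651  0.2312] yaw 72.12 F [-0.2  0.2 -2.4] w 0.0611 t 12.1 total [ 0.0364  1.3519 -0.4926] rows>= 9.0
dark side z 132 [-0.00870745  0.00452515  0.02735146]
```

View pics/s4.png

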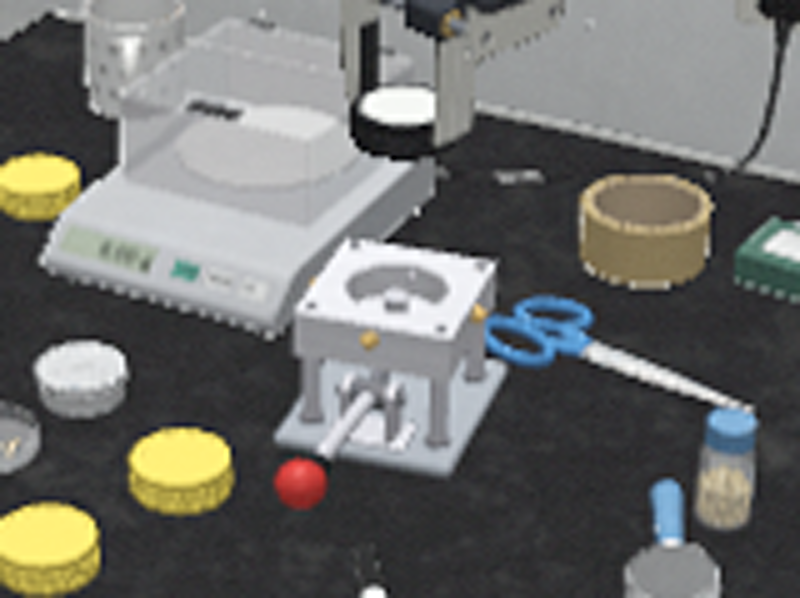

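The cell is held level, white face up, over the empty nest, and the lever is still down. I'll carry it to the tray's centre; the scale is low near the path.

arm_command([
  [-1, [0, 0.08, -0.03], 0],
  [-1, [0, 0.13, -0.05], 0],
  [-1, [0, 0.13, -0.05], 0],
  [-1, [0, 0.13, -0.05], 0],
  [-1, [0, 0.13, -0.05], 0],
  [-1, [0, 0.13, -0.05], 0],
  [-1, [0, 0.13, -0.05], 0],
  [-1, [0, 0.13, -0.05], 0],
  [-1, [0, 0.13, -0.05], 0],
  [-1, [0, 0.12, -0.04], 0],
  [-1, [0, 0.062, -0.023], 0],
  [-1, [0, 0, 0], 0],
  [-1, [0, 0, 0], 0],
])

```text
t: 13.45
tool_pos: [0.6023, 0.1521, 0.2289]
tcp_rot: [0.109, 0.699, -0.11, 0.698]
force: [-0.0, 0.6, -1.7]
grip_width: 0.0614
```

```bash
python3 -c "
from h import *
go(.6036,.1519,.035)"
```

```text
pos [0.6023 0.1521 0.2289] yaw 72.19 F [-0.   0.6 -1.7] w 0.0614 t 13.45 total [0.6465 0.0017 0.0056] rows>= 5.0
```

Down to 0.03 first, then I'll creep down to contact.

arm_command([
  [-1, [0.1, 0, 0.004], 0],
  [-1, [0.15, 0, 0], 0],
  [-1, [0.15, 0, 0], 0],
  [-1, [0.12, 0, 0], 0],
  [-1, [0.08, 0, 0], 0],
  [-1, [0.05, 0, 0], 0],
  [-1, [0, 0, 0], 0],
  [-1, [0, 0, 0], 0],
  [-1, [0, 0, 0], 0],
])

```text
t: 14.35
tool_pos: [0.606, 0.1518, 0.0379]
tcp_rot: [0.11, 0.697, -0.11, 0.7]
force: [0.5, -0.9, -1.3]
grip_width: 0.0615
```

Run:
```python
from h import *
go(.6036,.1519,.017)
p,d=read_camera("scene");cv2.imwrite("pics/s5.png",cv2.resize(p[140:220,200:300,::-1],None,fx=7,fy=7,interpolation=cv2.INTER_CUBIC))
```

```text
pos [0.606  0.1518 0.0379] yaw 72.11 F [ 0.5 -0.9 -1.3] w 0.0615 t 14.35 total [ 0.0697 -0.0024 -0.0079] rows>= 1.0
```

View pics/s5.png

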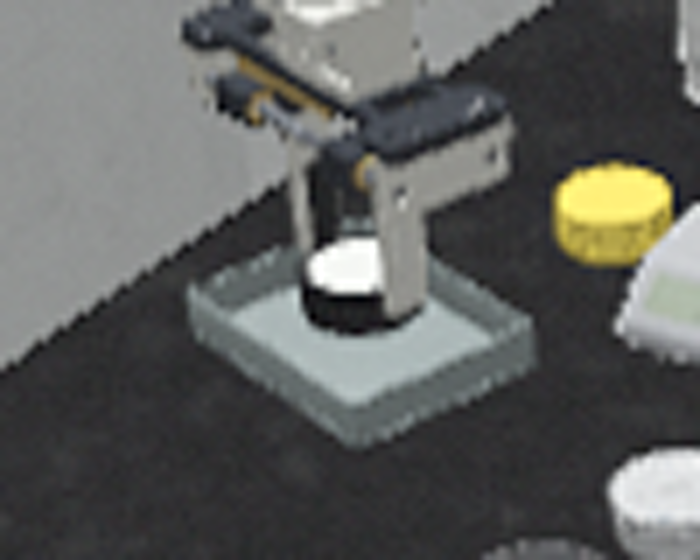

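The cell is over the tray's middle at (350,285), with the fingers inside the walls. Creeping down.

arm_command([
  [-1, [0.01, 0, 0], 0],
  [-1, [0.01, 0, 0], 0],
  [-1, [0.01, 0, 0], 0],
  [-1, [0.01, 0, 0], 0],
  [-1, [0.01, 0, 0], 0],
  [-1, [0.01, 0, 0], 0],
  [-1, [0.005, 0, 0], 0],
  [-1, [0, 0, 0], 0],
  [-1, [0, 0, 0], 0],
])

```text
t: 15.3
tool_pos: [0.6044, 0.1519, 0.0162]
tcp_rot: [0.11, 0.699, -0.11, 0.699]
force: [-0.4, 0.2, -1.5]
grip_width: 0.0614
```

arm_command([
  [-1, [0.004, 0, 0], 0],
  [-1, [0.003, 0, 0], 0],
  [-1, [0, 0, 0], 0],
  [-1, [0, 0, 0], 0],
])

```text
t: 15.7
tool_pos: [0.6047, 0.1519, 0.0154]
tcp_rot: [0.11, 0.698, -0.11, 0.699]
force: [-4.6, -0.7, 8.6]
grip_width: 0.0611
```

Contact on the floor. Open to about 76 mm, then retreat.

arm_command([
  [0.1, [0, 0, 0], 0],
  [0.4, [0, 0, 0], 0],
  [0.64, [0, 0, 0], 0],
  [0.64, [0, 0, 0], 0],
  [0.64, [0, 0, 0], 0],
  [0.64, [0, 0, 0], 0],
  [0.64, [0, 0, 0], 0],
])

```text
t: 16.4
tool_pos: [0.6042, 0.1519, 0.0139]
tcp_rot: [0.11, 0.699, -0.11, 0.698]
force: [-0.4, -0.8, 0.2]
grip_width: 0.0762
```

arm_command([
  [0.64, [-0.03, 0, 0], 0],
  [0.64, [-0.06, 0, 0], 0],
  [0.64, [-0.15, 0, 0], 0],
  [0.64, [-0.16, 0, 0], 0],
  [0.64, [-0.16, 0, 0], 0],
  [0.64, [-0.14, 0, 0], 0],
  [0.3, [0, 0, 0], -1],
  [0.3, [0, 0, 0], -1],
  [0.3, [0, 0, 0], -1],
  [0.3, [0, 0, 0], -1],
  [0.3, [0, 0, 0], -0.55],
  [0.3, [0, 0, 0], 0],
  [0.3, [0, 0, 0], 0],
])

```text
t: 17.7
tool_pos: [0.6043, 0.1519, 0.2246]
tcp_rot: [-0.057, 0.705, 0.057, 0.705]
force: [1.0, -0.9, 0.4]
grip_width: 0.0606
```

Run:
```python
from h import *
go(.4494,-.2935,.2)
p,d=read_camera("scene");P=cloud("scene",d)
m=(np.hypot(P[...,0]-.604,P[...,1]-.152)<.045)&(P[...,2]>.02)&(p.min(-1)>180)
n=P[m];c=n.mean(0);print("face",m.sum(),c,"tilt",np.abs(np.linalg.svd(n-c)[2][2]).round(3), cv2.minEnclosingCircle(n[:,:2].astype(np.float32)))
hsv=cv2.cvtColor(p,cv2.COLOR_RGB2HSV);k=((hsv[...,0]<6)|(hsv[...,0]>174))&(hsv[...,1]>150)&(np.hypot(P[...,0]-.45,P[...,1]+.29)<.04)
print("knob",k.sum(),P[k].mean(0))
```

```text
pos [0.6043 0.1519 0.2246] yaw 99.32 F [ 1.  -0.9  0.4] w 0.0606 t 17.7 total [ 0.0815 -1.3814 -0.7499] rows>= 10.0
face 182 [0.59255238 0.14855776 0.3110521 ] tilt [0.952 0.303 0.036] ((0.6032262444496155, 0.15103349089622498), 0.04386526346206665)
knob 82 [ 0.44372464 -0.2956045   0.07215189]
```

arm_command([
  [0.3, [0, -0.08, -0.04], 0],
  [0.3, [0, -0.13, -0.07], 0],
  [0.3, [0, -0.13, -0.07], 0],
  [0.3, [0, -0.13, -0.07], 0],
  [0.3, [0, -0.13, -0.07], 0],
  [0.3, [0, -0.13, -0.07], 0],
  [0.3, [0, -0.13, -0.07], 0],
  [0.3, [0, -0.13, -0.07], 0],
  [0.3, [0, -0.13, -0.07], 0],
  [0.3, [0, -0.13, -0.07], 0],
  [0.3, [0, -0.1, -0.06], 0],
  [0.3, [0, -0.031, -0.02], 0],
  [0.3, [0, 0, 0], 0],
  [0.3, [0, 0, 0], 0],
])

```text
t: 19.15
tool_pos: [0.4505, -0.2928, 0.2241]
tcp_rot: [-0.058, 0.705, 0.058, 0.705]
force: [-0.4, 0.4, -0.5]
grip_width: 0.0606
```

Run:
```python
from h import *
go(.4502,-.2925,.044)
p,d=read_camera("scene");P=cloud("scene",d)
m=(np.hypot(P[...,0]-.604,P[...,1]-.152)<.045)&(P[...,2]>.015)&(P[...,2]<.06)&(p.min(-1)>180)
n=P[m];c=n.mean(0);print("face",m.sum(),c,"normal",np.linalg.svd(n-c)[2][2].round(3), cv2.minEnclosingCircle(n[:,:2].astype(np.float32)))
```

```text
pos [ 0.4505 -0.2928  0.2241] yaw 99.4 F [-0.4  0.4 -0.5] w 0.0606 t 19.15 total [ 0.6002  0.001  -0.0011] rows>= 4.0
face 84 [0.60276408 0.14995087 0.03058889] normal [0.049 0.027 0.998] ((0.6052075028419495, 0.14985640347003937), 0.028918715193867683)
```

The cell lies flat in the tray: its face is at about 0.03, close to the expected 0.028. Now grip the knob and raise the lever.

arm_command([
  [0.3, [0.1, 0, 0], 0],
  [0.3, [0.15, 0, 0], 0],
  [0.3, [0.15, 0, 0], 0],
  [0.3, [0.12, 0, 0], 0],
  [0.3, [0.08, 0, 0], 0],
  [0.3, [0, 0, 0], 0],
  [0.3, [0, 0, 0], 0],
  [-1, [0, 0, 0], 0],
  [-1, [0, 0, 0], 0],
  [-1, [0, 0, 0], 0],
  [-1, [0, 0, 0], 0],
  [-1, [0, 0, 0], 0],
  [-1, [0, 0, 0], 0],
  [-1, [0, 0, 0], 0],
  [-1, [0, 0, 0], 0],
])

```text
t: 20.7
tool_pos: [0.4502, -0.2913, 0.0443]
tcp_rot: [-0.057, 0.705, 0.06, 0.705]
force: [-0.7, 10.9, 7.4]
grip_width: 0.0286
```

arm_command([
  [-1, [-0.021, 0, 0.003], 0],
  [-1, [-0.021, 0, 0.004], 0],
  [-1, [-0.021, 0, 0.005], 0],
  [-1, [-0.021, 0, 0.006], 0],
  [-1, [-0.02, 0, 0.007], 0],
  [-1, [-0.02, 0, 0.008], 0],
  [-1, [-0.0195, 0, 0.009], 0],
  [-1, [-0.019, 0, 0.01], 0],
  [-1, [-0.018, 0, 0.011], 0],
  [-1, [-0.018, 0, 0.012], 0],
  [-1, [0, 0, 0], 0],
  [-1, [0, 0, 0], 0],
])

```text
t: 21.9
tool_pos: [0.4713, -0.2878, 0.1028]
tcp_rot: [-0.057, 0.706, 0.06, 0.704]
force: [-3.2, 7.9, 1.3]
grip_width: 0.0286
```

Follow through a bit to be sure it meets the stop.

arm_command([
  [-1, [-0.01, 0, 0.004], 0],
  [-1, [-0.01, 0, 0.003], 0],
  [-1, [0, 0, 0], 0],
  [-1, [0, 0, 0], 0],
])

```text
t: 22.3
tool_pos: [0.4736, -0.2873, 0.1074]
tcp_rot: [-0.057, 0.705, 0.06, 0.704]
force: [3.1, 5.0, -8.4]
grip_width: 0.0286
```

arm_command([
  [-1, [-0.01, 0, 0.003], 0],
  [-1, [-0.007, 0, 0], 0],
  [-1, [0, 0, 0], 0],
  [-1, [0, 0, 0], 0],
])

```text
t: 22.7
tool_pos: [0.4733, -0.2872, 0.1092]
tcp_rot: [-0.056, 0.706, 0.06, 0.703]
force: [7.5, -1.8, -31.0]
grip_width: 0.0289
```

At the stop, with −31 N. Relax, release and rise.

arm_command([
  [-1, [0.008, 0, 0], 0],
  [-1, [0, 0, 0], 0],
  [0.3, [0, 0, 0], 0],
  [0.3, [0, 0, 0], 0],
  [0.3, [0, 0, 0], 0],
  [0.3, [0, 0, 0], 0],
  [0.3, [0, 0, 0], 0],
  [0.3, [-0.08, 0, 0], 0],
  [0.3, [-0.14, 0, 0], 0],
  [0.3, [-0.14, 0, 0], 0],
  [0.3, [-0.1, 0, 0], 0],
  [0.3, [0, 0.15, 0], 0],
  [0.3, [0, 0.15, 0], 0],
  [0.3, [0, 0.15, 0], 0],
  [0.3, [0, 0.15, 0], 0],
  [0.3, [0, 0.15, 0], 0],
  [0.3, [0, 0, 0], 0],
  [0.3, [0, 0, 0], 0],
  [0.3, [0, 0, 0], 0],
])

```text
t: 24.6
tool_pos: [0.4387, -0.0683, 0.2506]
tcp_rot: [-0.058, 0.705, 0.058, 0.705]
force: [-0.0, -0.4, -0.4]
grip_width: 0.0601
```

Run:
```python
from h import *
go(.45,-.1,.25)
p,d=read_camera("scene");P=cloud("scene",d);p0=np.load("scene0.npz");P0=cloud("scene",p0["d"])
for nm,pp,PP in(("start",p0["p"],P0),("now",p,P)):
    h=cv2.cvtColor(pp,cv2.COLOR_RGB2HSV);k=((h[...,0]<6)|(h[...,0]>174))&(h[...,1]>150)&(np.hypot(PP[...,0]-.465,PP[...,1]+.29)<.05)
    v,u=np.nonzero(k);print("knob",nm,k.sum(),u.mean(),v.mean(),PP[k].mean(0))
m=(np.hypot(P[...,0]-.604,P[...,1]-.152)<.045)&(P[...,2]>.015)&(P[...,2]<.06)&(p.min(-1)>180)
n=P[m];c=n.mean(0);print("face",m.sum(),c,np.linalg.svd(n-c)[2][2].round(3))
cv2.imwrite("pics/s6.png",p[100:340,160:480,::-1].repeat(2,0).repeat(2,1))
```

```text
pos [ 0.4387 -0.0683  0.2506] yaw 99.41 F [-0.  -0.4 -0.4] w 0.0601 t 24.6 total [ 0.0021 -0.1105  0.0197] rows>= 1.0
knob start 73 342.2328767123288 213.2054794520548 [ 0.46526584 -0.29190028  0.13135183]
knob now 73 342.2328767123288 213.2054794520548 [ 0.46529188 -0.29188634  0.13133062]
face 83 [0.60210642 0.14966914 0.0308568 ] [-0.011 -0.001  1.   ]
```

View pics/s6.png

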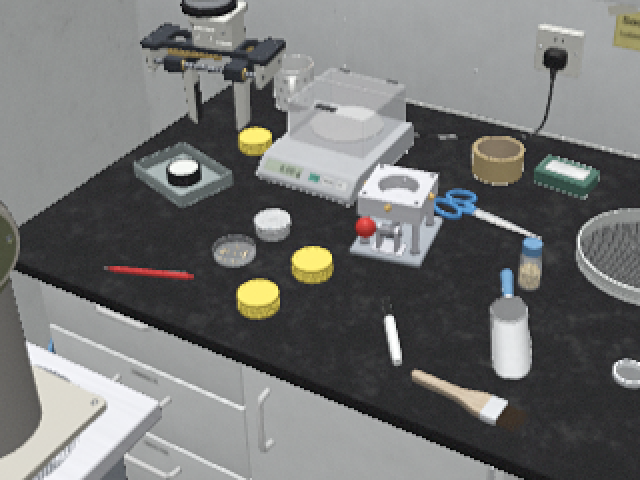

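The final view shows the cell white face up in the tray at (184,170) and the knob back up at (366,228), on exactly the same pixels as at the start. The bystanders look unmoved and the gripper is clear.

```bash
python3 -c "
from h import *
print(sign_off())"
```

```text
the job is handed in; nothing more can be done
None
```

The job is done and handed in at about 24.6 s of robot time, well inside the 72 s limit; the hand-in gave no verdict. I gripped the knob and pressed the lever to its stop (24 N). I then lifted the raised cell out, lowered it onto the tray floor until it touched (8.6 N), let go, and swung the lever back up to its stop (−31 N).

**Last checks:**
- **Cell:** it lies white face up near the tray's centre, level to about 0.01 rad. Its face measured 31 mm high against an expected 28 mm; I put the 3 mm down to camera depth and calibration error.
- **Lever:** the knob is on the same camera pixels as at the start.
- **Bystanders:** the moisture dish, petri dish and vial look unmoved in the last picture; I did not measure them.
- **Robot:** the gripper is clear, and the force on the tool is under 1 N.

No check failed.

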